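Lay out the red amber necklace in its presentation tray

TASK

Put the parts of the red amber necklace into the wooden presentation tray, in any order: the large, medium and small red beads each in the square pocket of its size (blue, cream and green felt), standing on end, and the brass clasp lying flat in the oblong black pocket. Every part must rest on the felt of its own pocket, within the pocket's walls. The honey-yellow bead and the steel clasp belong to another piece: leave them where they are.

Things in the scene. Friction and masses are not known exactly. Their poses are not given: they have to be found in the camera images.
- bead_large: The large cherry-red glossy amber bead, barrel-shaped, standing on one flat end on the dark table: 42 mm across at the middle, 42 mm tall, flat ends 26 mm across, upright sides over the middle third of its height. About 45 g. Origin at the centre of its underside, z up. Loose.
- bead_medium: The medium cherry-red glossy amber bead, barrel-shaped, standing on one flat end on the dark table: 32 mm across at the middle, 34 mm tall, flat ends 22 mm across, upright sides over the middle third of its height. About 26 g. Origin at the centre of its underside, z up. Loose.
- bead_small: The small cherry-red glossy amber bead, barrel-shaped, standing on one flat end on the dark table: 22 mm across at the middle, 28 mm tall, flat ends 16 mm across, upright sides over the middle third of its height. About 14 g. Origin at the centre of its underside, z up. Loose.
- clasp_brass: The brass box clasp, a rounded block 42 x 18 x 16 mm (length x width x height) of yellow brass, lying flat on the table with a small black dot on top. About 35 g. Origin at the centre of its underside, x along its length, z up. Loose. Belongs to the necklace.
- pocket_large: Large pocket: square, blue felt floor, inner size 60 x 60 mm, light-wood wall 4 mm thick. Origin at the centre of its underside, 5 mm above the table; felt 3 mm and wall tops 8 mm above it. Fixed. The four pockets sit in random order, two by two, centres 85 mm apart, square to a fixed tray (190 mm square, rim 12 mm above the table); all share its yaw.
- pocket_medium: Medium pocket: square, cream white felt floor, inner size 48 x 48 mm, light-wood wall 4 mm thick. Origin at the centre of its underside, 5 mm above the table; felt 3 mm and wall tops 8 mm above it. Fixed. The four pockets sit in random order, two by two, centres 85 mm apart, square to a fixed tray (190 mm square, rim 12 mm above the table); all share its yaw.
- pocket_small: Small pocket: square, green felt floor, inner size 38 x 38 mm, light-wood wall 4 mm thick. Origin at the centre of its underside, 5 mm above the table; felt 3 mm and wall tops 8 mm above it. Fixed. The four pockets sit in random order, two by two, centres 85 mm apart, square to a fixed tray (190 mm square, rim 12 mm above the table); all share its yaw.
- pocket_clasp: Oblong pocket: for the clasp, black felt floor, inner size 60 (along x) x 34 (along y) mm, light-wood wall 4 mm thick. Origin at the centre of its underside, 5 mm above the table; felt 3 mm and wall tops 8 mm above it. Fixed. The four pockets sit in random order, two by two, centres 85 mm apart, square to a fixed tray (190 mm square, rim 12 mm above the table); all share its yaw.
- bead_honey: Look-alike, to be left alone: honey-yellow amber bead of the same shape as the medium red one, 32 mm across, 34 mm tall, standing on end. Origin at the centre of its underside. Loose.
- clasp_steel: Look-alike, to be left alone: the steel box clasp, a rounded block 42 x 18 x 16 mm (length x width x height) of silver-coloured steel, lying flat on the table with a small black dot on top. About 35 g. Origin at the centre of its underside, x along its length, z up. Loose. 
Mind the look-alikes: they are no part of the job. Leave any purple look-alike of the bead_large alone.

How it is judged:
By the outcome, as a careful person would: the job done as asked, in the order asked, and still so for the second after the job is handed in, with the robot touching nothing.
It also fails if it takes over 112 s, if anything falls off the work surface, if the arm or the gripper's body presses on something with over 40 N, if the wrist force passes 120 N, or if a joint passes its speed limit or range.

ROBOT

A 7-joint arm with a two-finger parallel gripper is mounted at the origin on the work surface. World frame = base frame: x ahead of the robot, y to its left, z up, the work surface at z = 0. Lengths are in m, angles in rad, forces in N, time in s.
With the tool pointing down it reaches from about 0.425 to 0.95 m from the base axis. Payload 4.7 kg.
Tool frame: the origin (TCP) lies on the centre line of the jaws, within the pads' length; the fingertips stand robot.nose_length ahead of it and the grasp point (between the pads) lies 8 mm behind it (robot.nose_length is the distance from the TCP to the fingertips, in m); z points along the fingers, y is the line along which they close (so a half turn about z gives the same grasp; the last joint's range is limited). The gripper opens to 85 mm and grips with 20 to 120 N. Pads are 22 mm wide; open, the fingers measure 114 mm over their backs; the gripper's body (76 mm by 85 mm) begins 54 mm behind the grasp point. The pads swing forward as they close: fully open they stand 13 mm farther back than shut.
Start: joints at [1.185, 0.469, -0.049, 1.532, 0.024, 1.141, -0.082], TCP at [0.236, -0.632, 0.242] pointing down, gripper open.
Joint ranges: [-2.59, 2.59], [-0.33, 1.99], [-1.39, 1.29], [0.1, 2.45], [-1.04, 4.18], [0.21, 1.99], [-2.66, 2.66]. Speed limits (rad/s): [2.57, 2.57, 3.14, 3.14, 3.14, 3.14, 3.14].

INTERFACE

Orientations are given as [roll, pitch, yaw] about the fixed x, y, z axes, in that order (R = Rz(yaw) Ry(pitch) Rx(roll)).
In Python, from plant import robot gives the robot as it stands. Calls block until the motion is done:
- robot.goto(position, orientation): joint-space move of the TCP to a pose.
- robot.move_straight(position, vel=0.15, attitude=None, contact_N=None): straight line of the TCP; attitude=None keeps the orientation; vel is the mean speed in m/s. With contact_N (N) it stops when the force on the tool has changed by that much, and returns True; else False.
- robot.move_joints(angles): joint-space move.
- robot.grip(opening, strength=None): opening from 0.0 (shut) to 1.0 (fully open); strength is the grip in N (None keeps the last); returns when the fingers have stopped.
- robot.sleep(seconds).
- robot.inverse_kinematics(position, orientation): joint angles nearest the present ones, or None.
- robot.sense(): the state.
- robot.grab_frame(name): name is "side" or "top"; returns a dict with "image" (400x640x3 uint8, red, green, blue), "range_z" (400x640 float32, m along the optical axis (not along the pixel's ray), 0 where there is no reading), "fx", "fy", "cx", "cy" (pixels), "R" (3x3) and "t" (3): a world point X has camera coordinates R X + t. Camera axes: x right, y down, z forward; pixel columns grow to the right and rows downward; lengths in m; the calibration is good to about 2 mm. A picture is of the moment at which its call begins.
A pose or a line that the arm cannot do raises robot.IKError and nothing moves.
- robot.close_job(): hands the job in; it is judged then, once.
The state is a dict: "t": time; "joint_pos": joint angles; "joint_velocities": joint speeds; "effort": joint torques, N m; "tcp_pos": TCP position; "tcp_rot": TCP orientation; "wrist_force": force on the tool from outside, world axes, zero at the start; "torque": the same for the moment, N m; "opening": opening from 0.0 (shut) to 1.0 (fully open); "gripper_force": force on a finger pad.
Only numpy, scipy, OpenCV 4.12 (cv2) and the standard library are available. Lean on these libraries where they do the work, as an engineer would, in place of code of your own. Each camera call takes 0.05 s, during which the arm holds its last target. There are 200 camera calls.

## Working session

There is one attempt and no reset: what is moved stays moved. The work goes in short steps, each a Python script; the robot and the scene stay as the last script left them, time stands still between calls to the robot, and variables do not carry over. Pictures are saved under pics/ and viewed, at most 14 in all, crops included, and the job is handed in when it is done.

```bash
ls; mkdir -p pics
python3 - <<'E'
from plant import robot
import cv2,numpy as np
print(robot.nose_length); s=robot.sense(); print(s['t'],s['tcp_rot'],s['opening'])
for n in("top","side"):
    f=robot.grab_frame(n); cv2.imwrite(f"pics/{n}0.png",f["image"][...,::-1]); np.save(f"pics/{n}0.npy",f,allow_pickle=True)
    print(n,f["fx"],f["cx"],f["cy"],f["R"],f["t"],-np.array(f["R"]).T@f["t"])
E
```

```text
pics
0.011
0.0 [-3.13955337e+00  4.32664795e-05  3.56863053e-01] 0.9971655152448278
top 425.0472897073183 321.19040158386406 199.5317302438252 [[ 0.00645611 -0.99996442  0.00542958]
 [-0.99552549 -0.00693915 -0.09423822]
 [ 0.09427255 -0.00479688 -0.99553487]] [-0.01208914  0.56064907  1.04273706] [ 0.45991702 -0.00319641  1.09098131]
side 502.8919800433036 321.5459442719101 206.73742147105932 [[ 0.93367143 -0.3575913   0.0196502 ]
 [-0.23733477 -0.65890604 -0.71380322]
 [ 0.26819746  0.66179399 -0.70007059]] [-0.52348793  0.1302425   0.94935044] [ 0.26506342 -0.72965158  0.76786648]
```

View pics/top0.png

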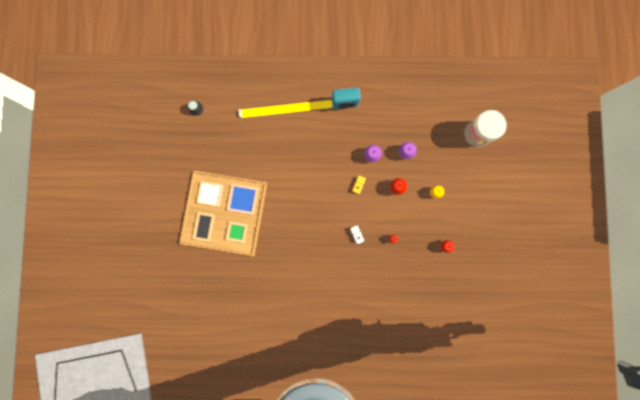

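View pics/side0.png

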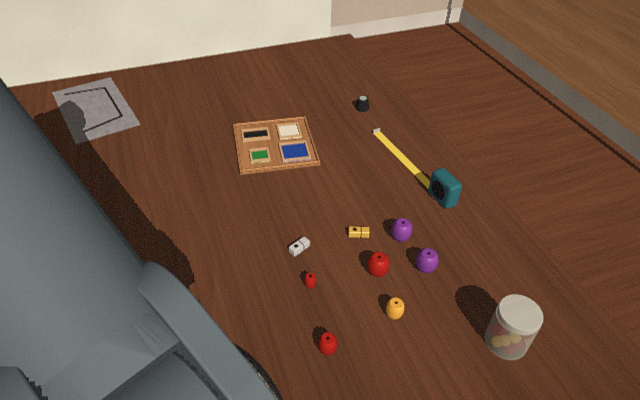

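The top view shows the tray pockets: cream (209,194), blue (243,199), black (204,226) and green (237,232). The red beads are large (399,185), small (393,239) and medium (447,246). The brass clasp is at (359,185), and the steel clasp at (357,235), honey bead at (437,192) and purple beads at (373,153) and (408,150) stay put. The side view agrees.

```bash
cat > h.py <<'E'
import numpy as np,cv2
def ray(f,u,v,z):
    R,t=np.array(f["R"]),np.array(f["t"]); c=-R.T@t
    d=R.T@np.array([(u-f["cx"])/f["fx"],(v-f["cy"])/f["fy"],1]); return (c+d*(z-c[2])/d[2])[:2]
RNG={"red":[((0,150,70),(7,255,255)),((172,150,70),(180,255,255))],"yel":[((14,150,110),(34,255,255))],
 "blue":[((108,150,60),(125,255,255))],"green":[((50,120,50),(80,255,255))],"cream":[((0,0,150),(180,75,255))],"black":[((0,0,0),(180,255,60))]}
def blob(f,col,u,v,r=15):
    """contour (full-image coords) of the colour blob nearest to u,v"""
    hsv=cv2.cvtColor(f["image"],cv2.COLOR_RGB2HSV); m=sum(cv2.inRange(hsv,np.array(a),np.array(b)) for a,b in RNG[col])
    w=np.zeros_like(m); w[v-r:v+r+1,u-r:u+r+1]=m[v-r:v+r+1,u-r:u+r+1]
    cs,_=cv2.findContours(w,cv2.RETR_EXTERNAL,cv2.CHAIN_APPROX_NONE)
    return max(cs,key=cv2.contourArea) if cs else None
def cen(f,c,z,fill=True):
    m=np.zeros(f["image"].shape[:2],np.uint8); cv2.drawContours(m,[c],-1,1,-1); vs,us=np.nonzero(m)
    P=np.array([ray(f,u,v,z) for u,v in zip(us,vs)]); w,V=np.linalg.eigh(np.cov(P.T)); 
    a=V[:,1]; return P.mean(0),np.arctan(a[1]/a[0]),np.sqrt(w*12),len(P)
E
python3 - <<'E'
from h import *
T=np.load("pics/top0.npy",allow_pickle=True).item();S=np.load("pics/side0.npy",allow_pickle=True).item()
for n,c,z,a,b,r in [("large","red",.021,(399,185),(378,264),14),("medium","red",.017,(447,246),(328,344),14),("small","red",.014,(393,239),(310,280),12),
 ("brass","yel",.010,(359,185),(359,232),14),("honey","yel",.017,(437,192),(396,308),14),("Pl","blue",.008,(243,199),(295,151),18),("Pm","cream",.008,(209,194),(289,131),16),("Ps","green",.008,(237,232),(260,155),13),("Pc","black",.008,(204,226),(256,134),14)]:
    for f,p in((T,a),(S,b)):
        k=blob(f,c,*p,r)
        if k is None: print(n,"none");continue
        x,y,s,N=cen(f,k,z); print(n,x.round(4),"yaw",round(y,3),s.round(3),N)
E
```

```text
large [ 0.5973 -0.2033] yaw -1.184 [0.034 0.04 ] 221
large [ 0.5972 -0.2053] yaw 0.987 [0.037 0.056] 462
medium [ 0.4463 -0.3255] yaw -1.552 [0.026 0.033] 142
medium [ 0.4458 -0.3274] yaw 1.153 [0.028 0.039] 366
small [ 0.4642 -0.191 ] yaw -1.418 [0.018 0.021] 63
small [ 0.4636 -0.1918] yaw 1.243 [0.019 0.035] 161
brass [ 0.6045 -0.1019] yaw -0.079 [0.04  0.068] 303
brass [ 0.6014 -0.1077] yaw -0.389 [0.033 0.043] 247
honey [ 0.5829 -0.3081] yaw 1.542 [0.035 0.05 ] 264
honey [ 0.5839 -0.3037] yaw 0.95 [0.028 0.043] 335
Pl [0.5631 0.1935] yaw -0.219 [0.047 0.049] 350
Pl [0.5639 0.1939] yaw -0.171 [0.046 0.056] 268
Pm [0.5757 0.2786] yaw -0.463 [0.051 0.052] 400
Pm [0.5762 0.2787] yaw -0.084 [0.042 0.047] 180
Ps [0.479 0.207] yaw -0.141 [0.03  0.032] 146
Ps [0.4795 0.2073] yaw -0.166 [0.027 0.036] 103
Pc none
Pc [0.4927 0.292 ] yaw -0.166 [0.019 0.056] 99
```

Run:
```python
from h import *
from plant import robot
T=np.load("pics/top0.npy",allow_pickle=True).item();S=np.load("pics/side0.npy",allow_pickle=True).item()
print(cv2.cvtColor(T["image"],cv2.COLOR_RGB2HSV)[176:195:2,352:368:2,:].tolist()[4:6])
RNG["yel"]=[((22,150,130),(34,255,255))]
RNG["black"]=[((0,0,0),(180,255,75))]
for n,c,z,f,p in [("brass","yel",.014,T,(359,185)),("brass","yel",.010,S,(359,232)),("Pc","black",.008,T,(204,226))]:
    k=blob(f,c,*p,13)
    if k is None: print(n,"none");continue
    x,y,s,N=cen(f,k,z); print(n,x.round(4),y,s.round(3),N,cv2.minAreaRect(np.array([ray(f,*q[0],z) for q in k],np.float32)*1000))
# reachability
for p in [(.597,-.204),(.446,-.3265),(.464,-.1914),(.6,-.106),(.5635,.1937),(.576,.2786),(.479,.207),(.492,.292)]:
    out=[]
    for yaw in np.arange(-1.5,1.6,.25):
        q=robot.inverse_kinematics([*p,.017],[np.pi,0,yaw]); out.append('.' if q is None else 'x')
    print(p,''.join(out))
```

```text
[[[13, 159, 98], [20, 182, 174], [25, 193, 255], [28, 182, 255], [27, 185, 255], [23, 181, 255], [17, 167, 196], [13, 153, 177]], [[15, 154, 114], [22, 193, 215], [23, 191, 250], [23, 189, 245], [28, 183, 255], [22, 177, 249], [14, 153, 182], [12, 146, 176]]]
brass [ 0.6017 -0.1037] -0.4097710539243952 [0.019 0.043] 126 ((601.6204833984375, -103.65785217285156), (19.442596435546875, 43.609310150146484), 68.35575866699219)
brass none
Pc none
(0.597, -0.204) xxxxxxxxxxxxx
(0.446, -0.3265) xxxxxxxxxxxxx
(0.464, -0.1914) xxxxxxxxxxxxx
(0.6, -0.106) xxxxxxxxxxxxx
(0.5635, 0.1937) xxxxxxxxxxxxx
(0.576, 0.2786) xxxxxxxxxxxxx
(0.479, 0.207) xxxxxxxxxxxxx
(0.492, 0.292) xxxxxxxxxxxxx
```

Run:
```python
import cv2,numpy as np
a=cv2.imread("pics/top0.png")[130:260,340:470]; b=cv2.imread("pics/side0.png")[210:340,290:420]
cv2.imwrite("pics/crop1.png",cv2.resize(np.hstack([a,b]),None,fx=3,fy=3,interpolation=cv2.INTER_CUBIC))
```

```text
(no output)
```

View pics/crop1.png

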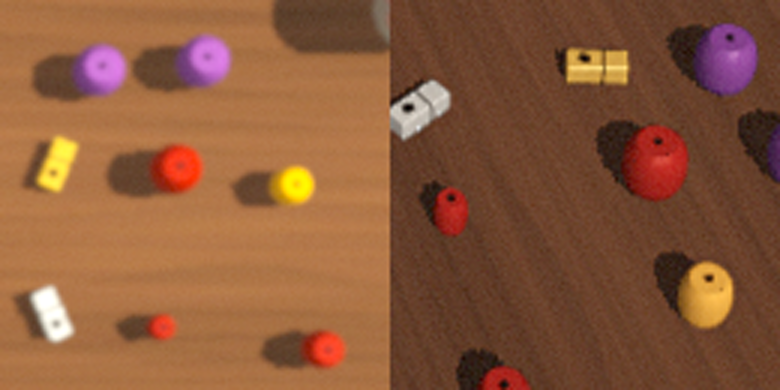

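The crop confirms it: brass lies at top px (359,185) with yaw about -0.4. There is roughly 90 mm or more between each part and its neighbours. I'll start with the medium bead.

```bash
cat > act.py <<'E'
from h import *
from plant import robot
Y=-0.155
def o(y): return [np.pi,0,y]
def pick(x,y,yaw,w,z=.017,N=30):
    robot.grip(min(1,(w+.026)/.085)); robot.goto([x,y,.11],o(yaw)); robot.move_straight([x,y,z],vel=.12,contact_N=8)
    robot.grip(0,strength=N); s=robot.sense(); print("grip",s["opening"],s["opening"]*85,s["gripper_force"],s["tcp_pos"])
    robot.move_straight([x,y,.11],vel=.12); s=robot.sense(); print("lift",s["opening"]*85,s["gripper_force"],s["t"])
def place(x,y,yaw,w,z=.017):
    robot.goto([x,y,.11],o(yaw)); robot.move_straight([x,y,z+.03],vel=.15)
    c=robot.move_straight([x,y,z+.009],vel=.03,contact_N=5); print("place contact",c,robot.sense()["tcp_pos"])
    robot.grip(min(1,(w+.018)/.085)); robot.move_straight([x,y,.12],vel=.12); print("t",robot.sense()["t"])
def snap(n,tag):
    f=robot.grab_frame(n); np.save(f"pics/{n}{tag}.npy",f,allow_pickle=True); cv2.imwrite(f"pics/{n}{tag}.png",f["image"][...,::-1]); return f
E
python3 - <<'E'
from act import *
pick(.446,-.3265,Y,.032)
f=snap("side",1); cv2.imwrite("pics/s1.png",cv2.resize(f["image"][200:400,200:460,::-1],None,fx=3,fy=3))
E
```

```text
grip 0.3564388460550281 30.29730191467739 29.661602284759283 [ 0.44652281 -0.3268347   0.01797835]
lift 29.960855531743185 29.674468422308564 4.1667
```

View pics/s1.png

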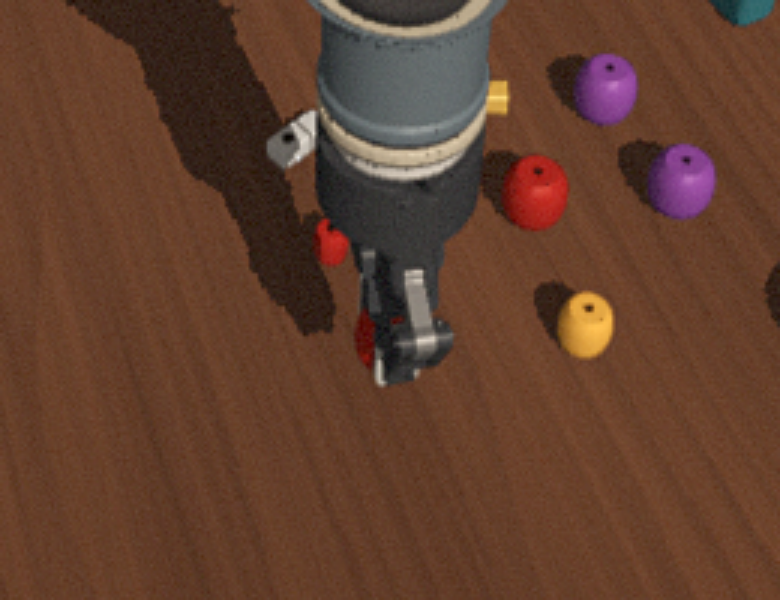

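The medium bead is held between the pads, with its red visible at (365,340) in the crop. Placing it now.

Run:
```python
from act import *
place(.576,.2786,Y,.032)
robot.goto([.46,0,.2],o(Y)); f=snap("side",2); cv2.imwrite("pics/s2.png",cv2.resize(f["image"][100:190,210:340,::-1],None,fx=5,fy=5))
k=blob(f,"red",289,128,25); print(cen(f,k,.025))
```

```text
place contact True [0.57557049 0.27838466 0.02603882]
t 8.95
(array([0.57780051, 0.2815566 ]), np.float64(1.2453641023008117), array([0.0230247 , 0.06335925]), 137)
```

View pics/s2.png

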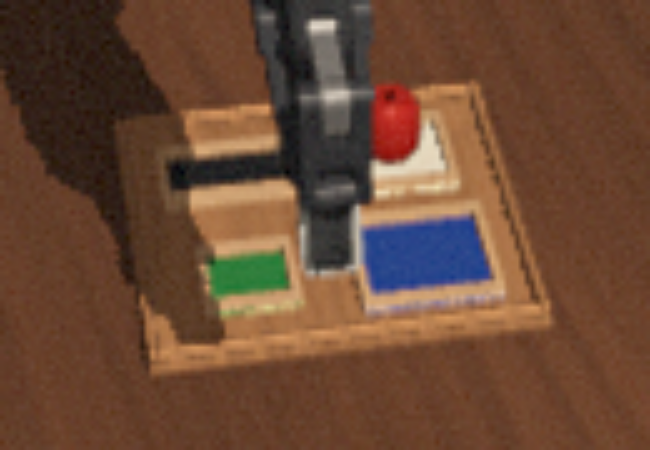

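The medium bead stands upright in the cream pocket at crop (395,125). Next the brass clasp, then the small and large beads, stopping if a grip fails.

Run:
```python
from act import *
def ok(lo): 
    g=robot.sense(); assert g["opening"]*85>lo and g["gripper_force"]>10,"lost"
pick(.6015,-.105,-.40,.018,z=.0145); ok(12)
place(.492,.292,Y,.018,z=.0165)
pick(.464,-.1914,Y,.022,z=.0165); ok(15)
place(.479,.207,Y,.022)
robot.goto([.46,-.1,.2],o(Y)); f=snap("side",3); cv2.imwrite("pics/s3.png",cv2.resize(f["image"][90:300,200:460,::-1],None,fx=3,fy=2.8))
```

```text
grip 0.20018550061242657 17.015767552056257 30.277215242385864 [ 0.60222627 -0.10511766  0.0154985 ]
lift 16.82541983875174 29.669157564640045 13.4833
place contact False [0.49206762 0.29213671 0.02553528]
t 17.7
grip 0.24182499313997652 20.555124416898003 29.398169796913862 [ 0.46454536 -0.19161024  0.01733874]
lift 20.01377831182799 29.320026682689786 21.9667
place contact False [0.47906019 0.20708141 0.02599721]
t 26.1167
```

View pics/s3.png

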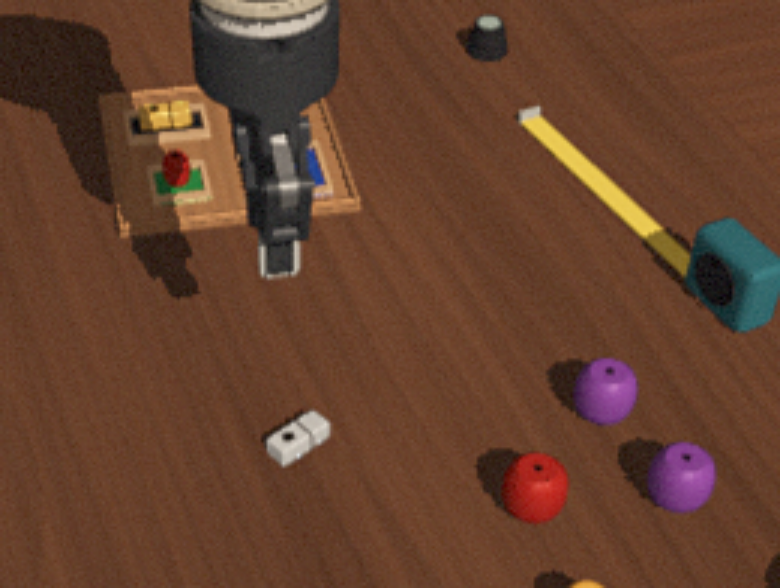

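The clasp lies in the black pocket (165,117) and the small bead stands in the green one (176,167). Now the large bead.

Run:
```python
from act import *
pick(.597,-.2043,Y,.042,z=.017)
g=robot.sense(); assert g["opening"]*85>34 and g["gripper_force"]>10
place(.5635,.1937,Y,.042)
robot.goto([.5,-.35,.25],o(Y)); f=snap("side",4); t=snap("top",4)
cv2.imwrite("pics/s4.png",np.vstack([cv2.resize(f["image"][100:190,210:340,::-1],(433,300),interpolation=cv2.INTER_CUBIC),cv2.resize(t["image"][165:265,160:304,::-1],(433,300),interpolation=cv2.INTER_CUBIC)]))
```

```text
grip 0.47744916296462153 40.58317885199283 30.40933912431683 [ 0.59763059 -0.20449774  0.01806365]
lift 40.93750073339152 30.339027528116276 30.7667
place contact True [0.56307163 0.19357579 0.02604584]
t 34.7667
```

View pics/s4.png

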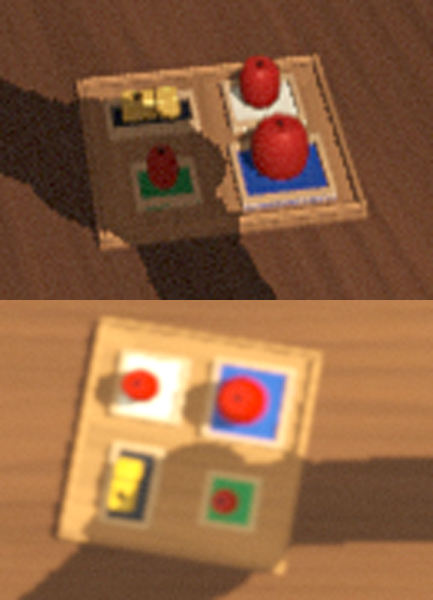

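All three beads stand in their own pockets. The clasp at (126,485) looks off-centre in its pocket, so I'll measure it.

Run:
```python
from h import *
T=np.load("pics/top4.npy",allow_pickle=True).item();S=np.load("pics/side4.npy",allow_pickle=True).item()
R=np.array(T["R"]);t=np.array(T["t"])
RNG["yel"]=[((22,150,120),(34,255,255))]
k=blob(T,"yel",202,226,12); print(cen(T,k,.022))
for lo in(13,17): 
    RNG["yel"]=[((lo,110,120),(34,255,255))]; k=blob(S,"yel",256,131,14)
    if k is not None: print(cen(S,k,.017))
for f in(T,S):
    print([np.round(ray(f,*p,.0),3) for p in [(f["cx"],f["cy"])]])
# depth-based top height of the clasp and points above 18 mm
for f,(u0,u1,v0,v1) in((T,(190,217,212,242)),(S,(238,274,120,142))):
    R=np.array(f["R"]);t=np.array(f["t"]);v,u=np.mgrid[v0:v1,u0:u1];z=f["range_z"][v0:v1,u0:u1]
    X=(np.stack([(u-f["cx"])/f["fx"]*z,(v-f["cy"])/f["fy"]*z,z],-1)-t)@R
    m=(X[...,2]>.0185)&(z>0)&(X[...,2]<.04); P=X[m]; print(len(P),P.mean(0).round(4),np.percentile(P[:,2],[5,50,95]).round(4))
    c,s=np.cos(-.155),np.sin(-.155); L=(P[:,:2]-[.492,.292])@np.array([[c,-s],[s,c]]); print(np.percentile(L,[3,50,97],axis=0).round(4).tolist())
cv2.imwrite("pics/c5.png",cv2.resize(np.hstack([T["image"][205:245,185:235,::-1],S["image"][112:152,235:285,::-1]]),None,fx=8,fy=8,interpolation=cv2.INTER_CUBIC))
```

```text
(array([0.4948293 , 0.29289232]), np.float64(-0.31370729890101534), array([0.02007825, 0.04093522]), 122)
(array([0.50419231, 0.30319208]), np.float64(-0.7562665160278755), array([0.05928143, 0.07504088]), 336)
(array([0.50121248, 0.29232617]), np.float64(-1.436851849178524), array([0.02632523, 0.03590564]), 86)
[array([ 0.563, -0.008])]
[array([ 0.559, -0.004])]
122 [0.4922 0.2924 0.0234] [0.0199 0.0233 0.0271]
[[-0.0191, -0.0081], [-0.0003, 0.0005], [0.0193, 0.0097]]
102 [0.4912 0.2891 0.0238] [0.0194 0.0242 0.0271]
[[-0.0198, -0.0115], [0.0, -0.005], [0.0193, 0.0079]]
```

View pics/c5.png

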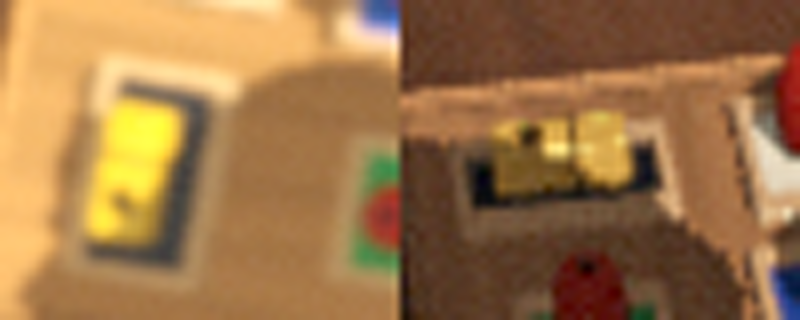

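The clasp lies flat with its top at about 24 mm, centred in the pocket; the offset was parallax. Handing in.

```bash
python3 -c "
from plant import robot
print(robot.close_job(), robot.sense()['t'])"
```

```text
the job is handed in; nothing more can be done
the job is handed in; nothing more can be done
```

The three red beads stand on end in their own pockets, the brass clasp lies flat in the black pocket, I didn't touch the look-alikes, and the job was handed in shortly after 35 s.

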